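# Send a rejected fitting down the locked reject chute

### The job

The metal tee fitting on the inspection ledge has failed inspection and belongs in the locked red reject box. First lay the marker pen, left lying across the ledge and the shut chute flap, flat in the middle of the note pad on the red box; then pull the black spring knob out until the flap drops open and let it spring back. Only then slide the tee along the ledge, without lifting it, and push it off the edge so that it drops down the open chute into the box; leave the good parts on the ledge and everything else where they are.

Things in the scene. Friction and masses are not known exactly. Their poses are not given: they have to be found in the camera images.
- reject_station: inspection stand with a locked reject box at its right, one fixed unit standing on the table. Origin on the table top (z = 0) under the middle of the ledge; x points away from its front (the side with knob and window), y to the left along the ledge, z up. Offsets named below are in this frame, in mm. A cup and a tape roll are stored on the table under the ledge
- ledge_mid (a point): middle of the ledge's top face, offset (0, 0, 130): dark steel plate, x -85 to 85, y -110 to 110, with a lip 4 mm high and 4 mm wide along its front, back and left edges, and along the right edge only where |x| > 51. A tray of the big filling machine overhangs the table behind the ledge, from about 260 mm up: stay on this side of it
- edge_mid (a point): middle of the ledge's open right edge, at ledge level, offset (0, -110, 130), where the tee goes over. The chute mouth follows it: x -50 to 50, y -112 to -190, shut by the flap at first. Red cheeks beside it (|x| = 50 to 55, from y = -126 on) and a backstop beyond it (y = -190) stand 8 mm above ledge level
- lid_mid (a point): middle of the top of the red box's lid, offset (0, -246, 130); lid at ledge level, y -190 to -302. The closed steel box lies under the mouth and the lid: x -55 to 55, y -112 to -300, z 0 to 130, inside 50 mm either side of x = 0, clear window in front. A brass padlock hangs in front at y = -268, out to x = -68
- flap (a joint): pale aluminium trap flap (95 x 71 x 3 mm) in the chute mouth, hinged along the ledge edge; 0 = shut, flush with the ledge top, resting on the plunger's pin; falls by its own weight to about 1.05 rad (60 degrees down, a slope into the red box) once the pin is pulled, and stays open
- flap_tip (a point): middle of the flap's free edge
- plunger (a joint): travel (m) of the spring plunger under the flap: 0 = at rest, pin in; its black knob pulls straight out of the stand's front, along the stand's -x, against a spring of about 4 N at rest and 9 N at the full stroke of 0.014; the pin lets the flap go after about 0.008 to 0.01; it springs back when let go
- knob_center (a point): middle of the plunger's black round knob, 25 mm diameter and 17 mm long, its axis level along the stand's x; 26 mm in front of the red box's front face and 7 mm below the ledge level; the steel sleeve behind it (18 mm diameter) ends 5 mm behind the knob's back face
- tee_mid (a point): centre of the reject: bright metal tee fitting lying on the ledge, a block 16 (own x) x 34 (own y) x 16 mm high with a short dark-tipped round port, 12 mm diameter, out of the middle of its long side along own +x. The block spans own x -14 to 2 mm and y -17 to 17 of this point, the port reaches x = 14; this point is 8 mm above the ledge. 50 g, may vary
- marker_mid (a point): centre of the grey marker pen with a green cap, 12 mm thick, 140 mm long along its own y, lying on the ledge and partly across the shut flap, in the tee's way; this point is 6 mm above what it lies on; 14 g
- pad_mid (a point): centre of the top face of the note pad, 68 (own x) x 100 (own y) x 12 mm, lying on the lid of the red box; fixed; its long side runs roughly along the stand's x
- elbow_mid (a point): centre of the good part: pale brass elbow fitting with a blue end, 32 x 34 x 18 mm, on the ledge; leave it
- star_knob_mid (a point): centre of the good part: black star knob with a pale hub, 32 x 31 x 20 mm, on the ledge; leave it
- squeeze_bottle_mid (a point): centre of a white squeeze bottle with red cap, 66 mm diameter, 158 mm high, standing right of the red box; leave it
- oil_bottle_mid (a point): centre of a small amber bottle, 52 mm diameter, 109 mm high, behind the ledge; leave it
- calliper_mid (a point): centre of a steel calliper, 63 x 200 x 12 mm, lying on the table in front of the red box; leave it
- tee: middle of the tee fitting's underside, 8 mm below its centre point, same axes
- marker: middle of the marker pen's underside, 6 mm below its centre point, same axes

How it is judged:
On the way, in this order (a step that is already met when the one before it is completed fails the run):
1. the marker lies on the note pad, the flap still shut (horizontal distance between marker_mid and pad_mid below 0.03 m and z of marker_mid in the frame of pad_mid between 0.001 and 0.012 m and value of joint flap below 0.2 rad), for 0.2 s.
2. the flap has been released and hangs open while the tee still lies on the ledge (value of joint flap above 0.9 rad and y of tee_mid in the frame of reject_station above -0.1 m and z of tee_mid in the frame of reject_station above 0.13 m), for 0.2 s.
3. the tee has gone down the chute and lies inside the red box (x of tee_mid in the frame of reject_station between -0.052 and 0.052 m and y of tee_mid in the frame of reject_station between -0.3 and -0.112 m and z of tee_mid in the frame of reject_station between 0 and 0.09 m), for 0.2 s.
At the end, for the whole second after the job is handed in: The tee lies still inside the red box; the flap hangs open (over 0.9 rad); the spring knob is back in (within 3 mm); the marker lies flat and still on the note pad, centres within 30 mm; the good parts stayed within 20 mm and the two bottles and the calliper within 30 mm of where they were (all of step 3 and linear speed of each of tee, marker below 0.02 m/s and value of joint flap above 0.9 rad and value of joint plunger below 0.003 m and horizontal distance between marker_mid and pad_mid below 0.03 m and z of marker_mid in the frame of pad_mid between 0.001 and 0.012 m and angle between marker_mid's own y axis and vertical between 1.45 and 1.69 rad); the robot touches nothing.
It fails at once if the tee is lifted off the ledge by more than 25 mm (z of tee_mid in the frame of reject_station above 0.163 m).
It fails at once if the elbow fitting or the star knob on the ledge is shifted by more than 20 mm (distance of any of elbow_mid, star_knob_mid from where it was at the start of the episode above 0.02 m).
It fails at once if the squeeze bottle, the amber bottle or the calliper is shifted by more than 30 mm (distance of any of squeeze_bottle_mid, oil_bottle_mid, calliper_mid from where it was at the start of the episode above 0.03 m).
It also fails if it takes over 66 s, if anything falls off the work surface, if the arm or the gripper's body presses on something with over 40 N, if the wrist force passes 120 N, or if a joint passes its speed limit or range.

### The arm

A 6-joint arm with a two-finger parallel gripper is mounted at the origin on a cart in front of the work surface, level with it; the furniture and walls round the work are solid. World frame = base frame: x ahead of the robot, y to its left, z up, the work surface at z = 0. Lengths are in m, angles in rad, forces in N, time in s.
With the tool pointing down it reaches from about 0.325 to 0.775 m from the base axis. Payload 9.3 kg.
Tool frame: the origin (TCP) lies on the centre line of the jaws, within the pads' length; the fingertips stand 22 mm ahead of it and the grasp point (between the pads) lies 3 mm ahead of it (ctrl.tip_extent is the distance from the TCP to the fingertips, in m); x points along the fingers, y is the direction in which the jaws open and shut, and the axes are right-handed (so a half turn about x gives the same grasp; the last joint's range is limited). The gripper opens to 85 mm and grips with 20 to 120 N. Pads are 22 mm wide; open, the fingers measure 114 mm over their backs; the gripper's body (76 mm by 85 mm) begins 54 mm behind the grasp point. The pads swing forward as they close: fully open they stand 13 mm farther back than shut.
Start: joints at [1.106, 0.259, 0.021, 1.334, 0, 1.418], TCP at [0.169, 0.523, 0.253] pointing down, gripper open.
Joint ranges: [-3.04, 3.04], [-0.91, 1.82], [-1.04, 1.36], [-1.92, 1.95], [-1.52, 1.45], [-3.14, 3.14]. Speed limits (rad/s): [2.22, 2.22, 2.79, 3.14, 3.14, 3.14].

### API

Orientations are given as a unit quaternion [w, x, y, z].
In Python, from cell import ctrl gives the robot as it stands.
- The arm moves only by the tool servo_tool, never from a script. Its argument "commands" is a list of rows, each a list of 7 numbers: the turn, a rotation vector about the tool's x, y, z normalised to -1 to 1, where 1 is 120 degrees, then the shift along the tool's x, y, z normalised to -1 to 1, where 1 is 0.2 m, then the opening in per cent of the stroke, from 0 (shut) to 100 (fully open). In form: [[rx, ry, rz, x, y, z, jaw], ...]. A call has 1 to 8 rows; each row is the pose to reach, as a shift and turn from the pose commanded when the call began, along the tool's axes at that moment; what a row does not reach only later rows make up. A row lasts 1/10 s, in which the tool goes at most 50 mm and 8.59 degrees, less where a joint would pass 70% of its speed; a pose out of reach is approached as far as the arm can. A call with a number of a shift or a turn outside -1 to 1 is refused whole. A call with a gripper value outside its range is refused whole. The fingers move at their own pace and stop on an object; "newtons" is the grip in N (left out, the last holds). Time passes only in rows, so rows that repeat a pose let the fingers close. It gives the time, the measured TCP pose, the force and the opening at its end, in the units of the state.
- ctrl.sense(): the state, without advancing time (a new reading comes with each control period).
- ctrl.snapshot(name): name is "scene" or "top" or "wrist"; returns a dict with "color" (420x560x3 uint8, red, green, blue), "intrinsics" (3x3 intrinsics, pixels), "R" (3x3) and "t" (3): a world point X has camera coordinates R X + t. Camera axes: x right, y down, z forward; pixel columns grow to the right and rows downward; lengths in m; the calibration is good to about 2 mm. The wrist camera is an equidistant fisheye: a pixel r from the principal point sees the ray r / f radians off the axis. A picture is of the moment at which its call begins. There is no depth.
- ctrl.sign_off(): hands the job in, once; it reports no verdict.
The state is a dict: "t": time; "joints": joint angles; "qvel": joint speeds; "joint_efforts": joint torques, N m; "ee_pos": TCP position; "tool_rot": TCP orientation; "ft_force": force on the tool from outside, world axes, zero at the start; "torque": the same for the moment, N m; "gripper_width": opening from 0.0 (shut) to 1.0 (fully open).
Only numpy, scipy, OpenCV 4.12 (cv2) and the standard library are available. Lean on these libraries where they do the work, as an engineer would, in place of code of your own. Each camera call takes 0.05 s, during which the arm holds its last target.

## Working session

There is one attempt and no reset: what is moved stays moved. The work goes in short steps, Python scripts to look and compute and a tool call to move; the robot and the scene stay as the last step left them, time stands still between calls to the robot, and variables do not carry over. Pictures are saved under pics/ and viewed, and the job is handed in when it is done.

Besides the shell and the picture viewer there is one more tool, called after ">>>" by a JSON object that holds its "fn" and its "kwargs", one argument or row to a line. servo_tool: Moves the arm, as the interface text tells. Its arguments: {"type":"object","properties":{"commands":{"type":"array"},"newtons":{"type":"number"}},"required":["commands"]}

```bash
ls; mkdir -p pics; python3 - <<'E'
from cell import ctrl
import cv2,numpy as np,json
np.set_printoptions(precision=4,suppress=True)
s=ctrl.sense();print(s)
for n in ["scene","top","wrist"]:
    d=ctrl.snapshot(n);cv2.imwrite(f"pics/{n}0.png",d["color"][:,:,::-1])
    print(n,d["intrinsics"],d["R"],d["t"])
    np.savez(f"pics/{n}0.npz",K=d["intrinsics"],R=d["R"],t=d["t"])
E
```

```text
pics
{'t': 0.0, 'joints': array([ 1.1064,  0.2592,  0.0208,  1.3337, -0.    ,  1.4182]), 'qvel': array([-0.001 ,  0.0001,  0.0005, -0.0015,  0.0009, -0.001 ]), 'joint_efforts': array([  0.0011, -55.5645,  34.4528,   0.0139,  -0.0001,  -0.    ]), 'ee_pos': array([0.1686, 0.5232, 0.2527]), 'tool_rot': array([ 0.6984,  0.1094,  0.6987, -0.1103]), 'ft_force': array([ 0.7637, -0.0374,  0.2003]), 'torque': array([ 0.0268, -0.046 , -0.028 ]), 'gripper_width': 1.0004161780093066}
scene [[424.8424   0.     286.3479]
 [  0.     424.8424 212.5138]
 [  0.       0.       1.    ]] [[-0.8988 -0.4382  0.0146]
 [-0.2147  0.4109 -0.886 ]
 [ 0.3823 -0.7995 -0.4634]] [0.2908 0.3356 0.5104]
top [[451.2345   0.     266.9457]
 [  0.     451.2345 208.8271]
 [  0.       0.       1.    ]] [[ 0.0061 -1.     -0.0042]
 [-0.9938 -0.0056 -0.1113]
 [ 0.1113  0.0048 -0.9938]] [-0.2812  0.4694  1.0833]
wrist [[325.1923   0.     278.525 ]
 [  0.     325.1923 210.8075]
 [  0.       0.       1.    ]] [[ 0.3071  0.9517 -0.0014]
 [ 0.9185 -0.296   0.262 ]
 [ 0.249  -0.0818 -0.9651]] [-0.5507 -0.034   0.378 ]
```

View pics/scene0.png

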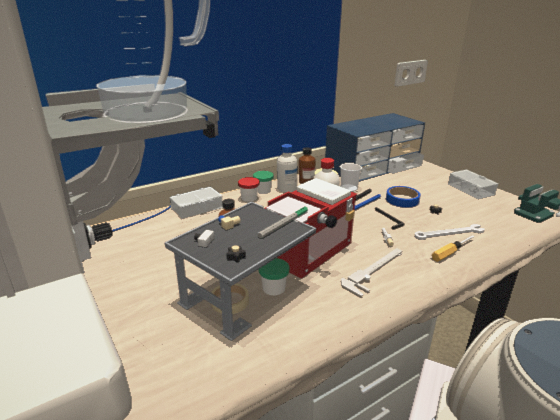

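View pics/top0.png

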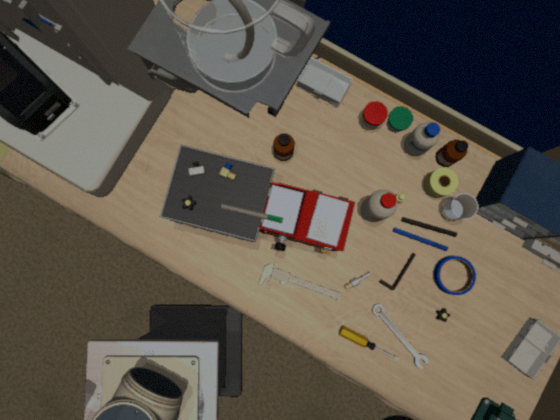

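View pics/wrist0.png

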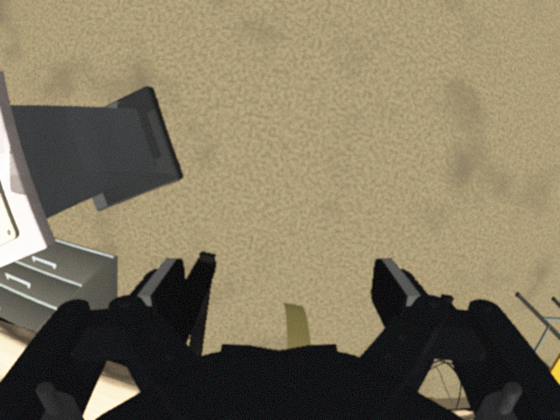

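The scene view shows the stand with the marker across the ledge and flap. In the top view the stand is at about (165–350, 145–250), the knob at about (281,243), the tee at about (196,171), the marker from (222,206) to (283,219), and the pad at about (327,217). I'll enlarge that area.

```bash
python3 - <<'E'
import cv2
a=cv2.imread("pics/top0.png")[135:260,155:365]
cv2.imwrite("pics/topz.png",cv2.resize(a,None,fx=3.8,fy=3.8,interpolation=cv2.INTER_CUBIC))
a=cv2.imread("pics/scene0.png")[165:340,160:370]
cv2.imwrite("pics/scenez.png",cv2.resize(a,None,fx=3.4,fy=3.4,interpolation=cv2.INTER_CUBIC))
E
```

```text
(no output)
```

View pics/topz.png

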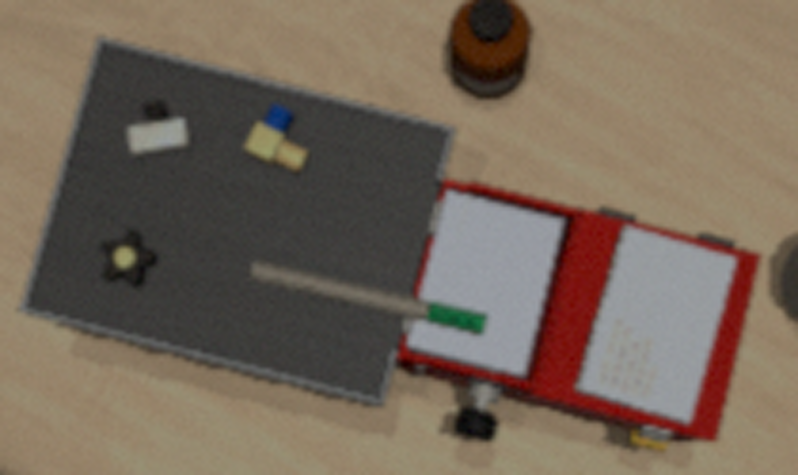

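View pics/scenez.png

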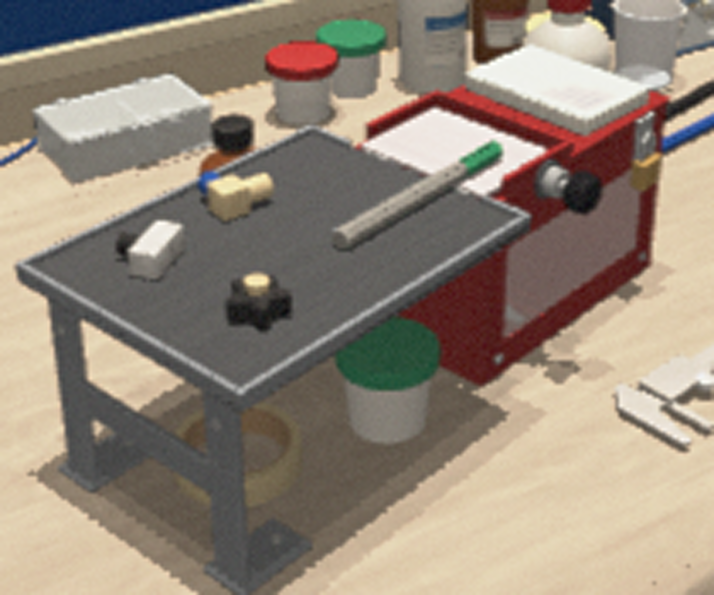

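```bash
cat > h.py <<'E'
import numpy as np,cv2
from scipy.optimize import least_squares
np.set_printoptions(precision=4,suppress=True)
def load(n):
    d=np.load(f"pics/{n}.npz");return d["K"],d["R"],d["t"]
T=load("top0");S=load("scene0")
def proj(c,X):
    K,R,t=c;p=(R@np.atleast_2d(X).T).T+t;p=p@K.T;return p[:,:2]/p[:,2:]
def unproj(c,uv,z):
    K,R,t=c;d=R.T@np.linalg.inv(K)@np.array([uv[0],uv[1],1.]);o=-R.T@t
    return o+d*(z-o[2])/d[2]
tz=lambda p:((np.array(p,float)+.5)/3.8-.5+[155,135])
sz=lambda p:((np.array(p,float)+.5)/3.4-.5+[160,165])
def st2w(P,p):
    c,s=np.cos(p[2]),np.sin(p[2]);P=np.atleast_2d(P)
    return np.c_[p[0]+c*P[:,0]-s*P[:,1],p[1]+s*P[:,0]+c*P[:,1],P[:,2]]
def w2st(P,p):
    c,s=np.cos(p[2]),np.sin(p[2]);P=np.atleast_2d(P);d=P[:,:2]-p[:2]
    return np.c_[c*d[:,0]+s*d[:,1],-s*d[:,0]+c*d[:,1],P[:,2]]
E
python3 - <<'E'
from h import *
L=.134
tp=[((.085,.11,L),(100,40)),((.085,-.11,L),(453,128)),((-.085,-.11,L),(382,402)),((-.085,.11,L),(25,308)),((.055,-.302,.13),(758,255)),((-.055,-.302,.13),(716,437))]
sp=[((.085,.11,L),(18,268)),((.085,-.11,L),(310,130)),((-.085,-.11,L),(528,215)),((-.085,.11,L),(240,390))]
A=np.array([a for a,_ in tp]);a=np.array([tz(b) for _,b in tp]);B=np.array([a for a,_ in sp]);b=np.array([sz(q) for _,q in sp])
f=lambda p:np.r_[(proj(T,st2w(A,p))-a).ravel(),(proj(S,st2w(B,p))-b).ravel()]
r=least_squares(f,[.45,.35,0],loss='soft_l1');print(r.x,r.fun.reshape(-1,2) if r.fun.size%2==0 else r.fun)
p=r.x;np.save("pose.npy",p)
def show(n,uv,z,c=T,m=tz):
    w=unproj(c,m(uv),z);print(n,w,"st",w2st(w,p)[0])
show("mk end grey",(255,271),.136);show("mk end cap",(485,323),.136)
show("mk end grey s",(344,238),.136,S,sz);show("cap s",(492,155),.136,S,sz)
for q in [(622,225),(740,256),(693,424),(578,387)]: show("pad",q,.142)
show("knob",(476,424),.123);show("knob s",(580,191),.123,S,sz)
show("tee block",(158,135),.146);show("tee port tip",(155,107),.138)
show("tee block s",(162,237),.146,S,sz)
show("star",(125,258),.15);show("elbow",(275,143),.145);show("oil",(490,25),.109)
print("edge",st2w([[0,-.11,.13],[0,-.246,.13],[-.081,-.15,.123]],p))
E
```

```text
[ 0.4967 -0.1682 -0.2458] [[-0.8985 -1.6292]
 [ 0.7746 -0.935 ]
 [ 0.3208  0.6308]
 [-1.8845  0.5667]
 [ 0.6981 -0.0857]
 [ 0.3293  0.0427]
 [-1.5214 -0.7288]
 [ 0.3672 -1.3404]
 [ 1.126   0.1804]
 [ 0.069   2.1356]]
mk end grey [ 0.4645 -0.1789  0.136 ] st [-0.0286 -0.0182  0.136 ]
mk end cap [ 0.4349 -0.3129  0.136 ] st [-0.0247 -0.1554  0.136 ]
mk end grey s [ 0.4662 -0.1822  0.136 ] st [-0.0262 -0.021   0.136 ]
cap s [ 0.4352 -0.3074  0.136 ] st [-0.0258 -0.15    0.136 ]
pad [ 0.4919 -0.3921  0.142 ] st [ 0.0498 -0.2183  0.142 ]
pad [ 0.4741 -0.4602  0.142 ] st [ 0.0492 -0.2888  0.142 ]
pad [ 0.377 -0.432  0.142] st [-0.0519 -0.285   0.142 ]
pad [ 0.3978 -0.3662  0.142 ] st [-0.0477 -0.2161  0.142 ]
knob [ 0.3768 -0.3082  0.123 ] st [-0.0822 -0.1649  0.123 ]
knob s [ 0.3804 -0.3124  0.123 ] st [-0.0777 -0.1682  0.123 ]
tee block [ 0.5427 -0.1221  0.146 ] st [0.0334 0.056  0.146 ]
tee port tip [ 0.561  -0.1186  0.138 ] st [0.0503 0.0638 0.138 ]
tee block s [ 0.5421 -0.1249  0.146 ] st [0.0336 0.053  0.146 ]
star [ 0.47   -0.1054  0.15  ] st [-0.0412  0.0544  0.15  ]
elbow [ 0.5386 -0.1902  0.145 ] st [ 0.046  -0.0111  0.145 ]
oil [ 0.6191 -0.3163  0.109 ] st [ 0.1548 -0.1139  0.109 ]
edge [[ 0.4699 -0.2749  0.13  ]
 [ 0.4368 -0.4068  0.13  ]
 [ 0.3816 -0.294   0.123 ]]
```

```bash
cat >> h.py <<'E'
from scipy.spatial.transform import Rotation as Ro
def toolR(q): return Ro.from_quat([q[1],q[2],q[3],q[0]])
p=np.load("pose.npy") if __import__("os").path.exists("pose.npy") else None
def down(jaw_st):  # tool x down, jaw axis at angle jaw_st (rad) from stand x
    a=jaw_st+p[2]
    x=np.array([0,0,-1.]);y=np.array([np.cos(a),np.sin(a),0]);return Ro.from_matrix(np.c_[x,y,np.cross(x,y)])
def plan(pos,R,q=None,ee=None):
    from cell import ctrl
    s=ctrl.sense();R0=toolR(s["tool_rot"])
    cands=[R, R*Ro.from_rotvec([np.pi,0,0])]
    rv=[(R0.inv()*c).as_rotvec() for c in cands];rv=min(rv,key=np.linalg.norm)
    d=R0.inv().apply(np.array(pos)-s["ee_pos"])
    print("t",s["t"],"ee",s["ee_pos"],"st",w2st(s["ee_pos"],p)[0],"F",s["ft_force"],"g",s["gripper_width"])
    print("rot",rv/np.radians(120),"deg",np.degrees(np.linalg.norm(rv)),"shift",d/.2)
def planst(st,jaw): plan(st2w([st],p)[0],down(jaw))
E
python3 - <<'E'
from h import *
from cell import ctrl
print(ctrl.tip_extent)
s=ctrl.sense();print(toolR(s["tool_rot"]).as_matrix())
planst([-.026,-.087,.23],0)
# tray near corner, bottle
for uv in [(265,110),(132,50),(250,107)]:
  w=unproj(T,uv,.27);print("tray",w,w2st(w,p))
w=unproj(T,(387,202),.158);print("bottle",w,w2st(w,p))
E
```

```text
0.022
[[-0.0004  0.3068  0.9518]
 [-0.0009  0.9518 -0.3068]
 [-1.     -0.001  -0.0001]]
t 0.15 ee [0.1687 0.5233 0.2528] st [-0.4865  0.5909  0.2528] F [ 0.2526 -0.1979  0.1461] g 0.9994112729314774
rot [0.7185 0.0003 0.0004] deg 86.22077141034836 shift [ 0.1169 -3.2303  2.5207]
tray [ 0.6386 -0.2746  0.27  ] [[ 0.1636 -0.0687  0.27  ]]
tray [ 0.7608 -0.0086  0.27  ] [[0.2173 0.219  0.27  ]]
tray [ 0.6445 -0.2451  0.27  ] [[ 0.1621 -0.0387  0.27  ]]
bottle [ 0.4725 -0.5387  0.158 ] [[ 0.0668 -0.3653  0.158 ]]
```

>>> {"fn": "servo_tool", "kwargs": {
  "commands": [
    [0,0,0,0,-1,0.78,60],
    [0,0,0,0,-1,0.78,60],
    [0,0,0,0,-1,0.78,60],
    [0,0,0,0,-1,0.78,60],
    [0,0,0,0,-1,0.78,60],
    [0,0,0,0,-1,0.78,60],
    [0,0,0,0,-1,0.78,60]
  ]
}}

```text
t: 0.85
ee_pos: [0.2564, 0.2843, 0.2535]
tool_rot: [0.698, 0.111, 0.698, -0.111]
ft_force: [0.5, 1.0, 0.5]
gripper_width: 0.593
```

>>> {"fn": "servo_tool", "kwargs": {
  "commands": [
    [0,0,0,0,-1,0.78,60],
    [0,0,0,0,-1,0.78,60],
    [0,0,0,0,-1,0.78,60],
    [0,0,0,0,-1,0.78,60],
    [0,0,0,0,-1,0.78,60],
    [0,0,0,0,-1,0.78,60],
    [0,0,0,0,-1,0.78,60]
  ]
}}

```text
t: 1.55
ee_pos: [0.3437, 0.0467, 0.253]
tool_rot: [0.698, 0.111, 0.699, -0.111]
ft_force: [0.0, 1.0, -0.0]
gripper_width: 0.599
```

```bash
python3 - <<'E'
from h import *
planst([-.026,-.087,.23],0)
E
```

```text
t 1.55 ee [0.3437 0.0467 0.253 ] st [-0.2007  0.1712  0.253 ] F [ 0.0182  1.0431 -0.0319] g 0.599263734654208
rot [ 0.7173 -0.0004  0.0002] deg 86.07171673406226 shift [ 0.114  -1.2282  0.9599]
```

>>> {"fn": "servo_tool", "kwargs": {
  "commands": [
    [0.36,0,0,0,-0.7,0.5,60],
    [0.36,0,0,0,-0.7,0.5,60],
    [0.36,0,0,0,-0.7,0.5,60],
    [0.36,0,0,0,-0.7,0.5,60],
    [0.36,0,0,0,-0.7,0.5,60],
    [0.36,0,0,0,-0.7,0.5,60],
    [0.36,0,0,0,-0.7,0.5,60]
  ]
}}

```text
t: 2.25
ee_pos: [0.3956, -0.115, 0.2532]
tool_rot: [0.61, 0.357, 0.611, -0.357]
ft_force: [-0.1, 0.5, 0.8]
gripper_width: 0.599
```

```bash
python3 - <<'E'
from h import *
planst([-.026,-.087,.23],0)
E
```

```text
t 2.25 ee [ 0.3956 -0.115   0.2532] st [-0.111   0.027   0.2532] F [-0.1228  0.4503  0.813 ] g 0.5987392824399018
rot [ 0.3621 -0.0002  0.0001] deg 43.44755004751322 shift [ 0.1155 -0.0835  0.7062]
```

>>> {"fn": "servo_tool", "kwargs": {
  "commands": [
    [0.362,0,0,0.115,-0.083,0.706,60],
    [0.362,0,0,0.115,-0.083,0.706,60],
    [0.362,0,0,0.115,-0.083,0.706,60],
    [0.362,0,0,0.115,-0.083,0.706,60],
    [0.362,0,0,0.115,-0.083,0.706,60],
    [0.362,0,0,0.115,-0.083,0.706,60],
    [0.362,0,0,0.115,-0.083,0.706,60]
  ]
}}

```text
t: 2.95
ee_pos: [0.4494, -0.2472, 0.2305]
tool_rot: [0.435, 0.557, 0.435, -0.557]
ft_force: [-0.3, -0.6, 0.1]
gripper_width: 0.6
```

```bash
python3 - <<'E'
from h import *
from cell import ctrl
planst([-.026,-.087,.156],0)
d=ctrl.snapshot("wrist");cv2.imwrite("pics/w1.png",cv2.resize(d["color"][:,:,::-1],None,fx=1.4,fy=1.4))
np.savez("pics/w1.npz",K=d["intrinsics"],R=d["R"],t=d["t"])
s=ctrl.sense();print(toolR(s["tool_rot"]).as_matrix())
E
```

```text
t 2.95 ee [ 0.4494 -0.2472  0.2305] st [-0.0266 -0.0882  0.2305] F [-0.3017 -0.61    0.0635] g 0.5999152588897579
rot [ 0.0004  0.     -0.0001] deg 0.045558952682679885 shift [ 0.3723  0.003  -0.0059]
[[ 0.0004  0.9699 -0.2433]
 [-0.0003 -0.2433 -0.9699]
 [-1.      0.0004  0.0002]]
```

View pics/w1.png

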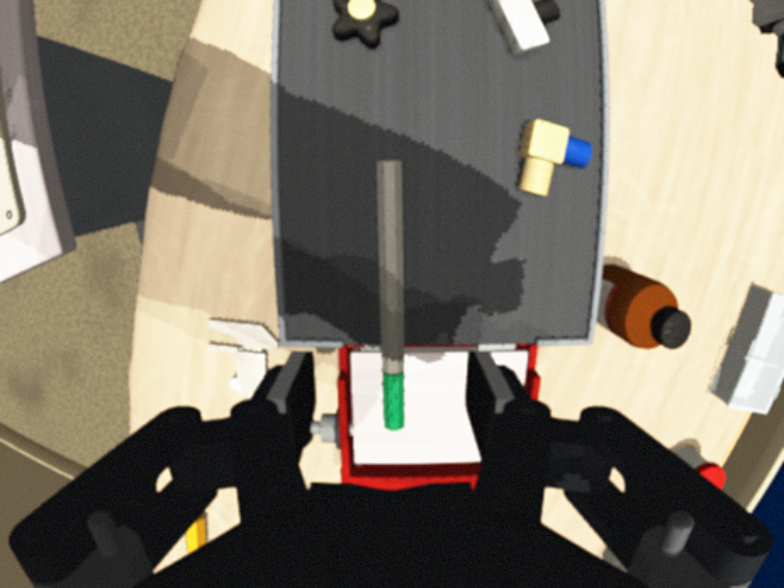

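The wrist view shows the marker between the open jaws, from (390,162) to (394,428), with the tee, elbow and star knob well clear. Next I'll measure with the fisheye model.

```bash
cat >> h.py <<'E'
def fish(n,uv,z,sc=1.4):
    K,R,t=load(n);u=(np.array(uv,float)+.5)/sc-.5-K[:2,2];r=np.hypot(*u);th=r/K[0,0]
    d=R.T@np.array([np.sin(th)*u[0]/r,np.sin(th)*u[1]/r,np.cos(th)]);o=-R.T@t
    w=o+d*(z-o[2])/d[2];return w,w2st(w,p)[0]
E
python3 - <<'E'
from h import *
for n,uv,z in [("mk grey",(390,162),.136),("mk cap",(394,428),.136),("tee front corner-ish",(526,52),.146),("tee",(546,40),.146),("elbow c",(547,140),.148),("front right ledge corner",(285,344),.134),("back right",(594,340),.134)]:
    print(n,*fish("w1",uv,z))
E
```

```text
mk grey [ 0.4675 -0.1761  0.136 ] [-0.0264 -0.0147  0.136 ]
mk cap [ 0.4357 -0.3119  0.136 ] [-0.0241 -0.1542  0.136 ]
tee front corner-ish [ 0.541  -0.1388  0.146 ] [0.0359 0.0393 0.146 ]
tee [ 0.5526 -0.1343  0.146 ] [0.046  0.0465 0.146 ]
elbow c [ 0.5399 -0.1815  0.148 ] [ 0.0451 -0.0024  0.148 ]
front right ledge corner [ 0.3925 -0.2511  0.134 ] [-0.0809 -0.1057  0.134 ]
back right [ 0.5538 -0.2905  0.134 ] [ 0.0852 -0.1048  0.134 ]
```

>>> {"fn": "servo_tool", "kwargs": {
  "commands": [
    [0,0,0,0.22,0.008,-0.01,60],
    [0,0,0,0.37,0.008,-0.01,60],
    [0,0,0,0.37,0.008,-0.01,60],
    [0,0,0,0.37,0.008,-0.01,0],
    [0,0,0,0.37,0.008,-0.01,0],
    [0,0,0,0.37,0.008,-0.01,0],
    [0,0,0,0.37,0.008,-0.01,0],
    [0,0,0,0.37,0.008,-0.01,0]
  ],
  "newtons": 30
}}

```text
t: 3.8
ee_pos: [0.4518, -0.2474, 0.1581]
tool_rot: [0.434, 0.559, 0.432, -0.559]
ft_force: [-0.3, 0.2, 5.3]
gripper_width: 0.117
```

```bash
python3 - <<'E'
from h import *
planst([0,-.25,.19],0)
E
```

```text
t 3.8 ee [ 0.4518 -0.2474  0.1581] st [-0.0243 -0.0878  0.1581] F [-0.2892  0.2165  5.2628] g 0.11744537880096045
rot [-0.0032  0.0005 -0.0014] deg 0.42351683634676474 shift [-0.158   0.1274  0.8106]
```

>>> {"fn": "servo_tool", "kwargs": {
  "commands": [
    [0,0,0,-0.1,0,0,0],
    [0,0,0,-0.2,0,0,0],
    [0,0,0,-0.25,0.03,0.2,0],
    [0,0,0,-0.25,0.08,0.45,0],
    [0,0,0,-0.25,0.127,0.7,0],
    [0,0,0,-0.25,0.127,0.82,0],
    [0,0,0,-0.25,0.127,0.82,0],
    [0,0,0,-0.25,0.127,0.82,0]
  ]
}}

```text
t: 4.6
ee_pos: [0.4344, -0.4124, 0.2067]
tool_rot: [0.433, 0.559, 0.432, -0.559]
ft_force: [0.1, -0.7, 0.3]
gripper_width: 0.12
```

```bash
python3 - <<'E'
from h import *
from cell import ctrl
planst([0,-.252,.17],0)
for n in ["wrist","top"]:
  d=ctrl.snapshot(n);np.savez(f"pics/{n}2.npz",K=d["intrinsics"],R=d["R"],t=d["t"])
  im=d["color"][:,:,::-1]
  im=im[135:260,155:365] if n=="top" else im
  cv2.imwrite(f"pics/{n}2.png",cv2.resize(im,None,fx=3.8 if n=="top" else 1.4,fy=3.8 if n=="top" else 1.4))
E
```

```text
t 4.6 ee [ 0.4344 -0.4124  0.2067] st [-0.001  -0.252   0.2067] F [ 0.1344 -0.6955  0.2705] g 0.12027228908209282
rot [-0.0039  0.     -0.0002] deg 0.47336357764793585 shift [ 0.1837  0.005  -0.0003]
```

View pics/wrist2.png

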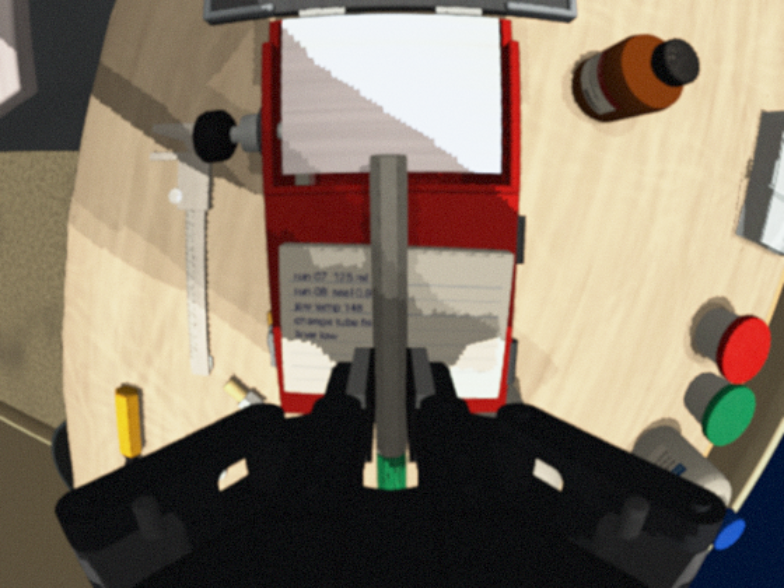

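View pics/top2.png

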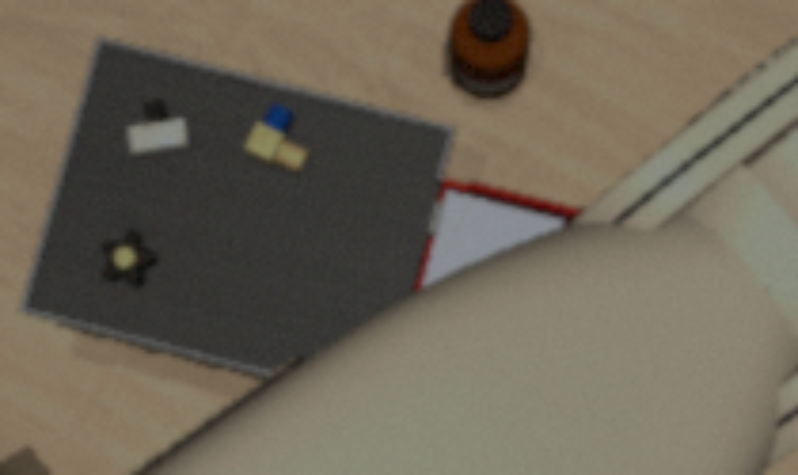

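```bash
python3 - <<'E'
from h import *
print(fish("wrist2",(388,160),.185))
for q in [(282,244),(514,250),(508,396),(286,394)]: print("pad",fish("wrist2",q,.142)[1])
print("knob",fish("wrist2",(214,137),.123)[1], "knob axis",fish("wrist2",(252,132),.123)[1])
for q in [(273,20),(510,18),(503,172),(281,172)]: print("mouth",fish("wrist2",q,.13)[1])
E
```

```text
(array([ 0.4522, -0.3426,  0.185 ]), array([-0.0007, -0.18  ,  0.185 ]))
pad [-0.0455 -0.2122  0.142 ]
pad [ 0.0518 -0.2154  0.142 ]
pad [ 0.0541 -0.284   0.142 ]
pad [-0.0492 -0.2818  0.142 ]
knob [-0.0814 -0.1633  0.123 ] knob axis [-0.0626 -0.1626  0.123 ]
mouth [-0.0511 -0.1118  0.13  ]
mouth [ 0.0535 -0.1115  0.13  ]
mouth [ 0.0491 -0.1827  0.13  ]
mouth [-0.0476 -0.182   0.13  ]
```

>>> {"fn": "servo_tool", "kwargs": {
  "commands": [
    [0,0,0,0.1,0.005,0,0],
    [0,0,0,0.16,0.005,0,0],
    [0,0,0,0.18,0.005,0,0],
    [0,0,0,0.182,0.005,0,0],
    [0,0,0,0.182,0.005,0,16],
    [0,0,0,0.182,0.005,0,20],
    [0,0,0,0.182,0.005,0,25],
    [0,0,0,0.182,0.005,0,30]
  ]
}}

```text
t: 5.5
ee_pos: [0.4355, -0.4124, 0.1701]
tool_rot: [0.433, 0.559, 0.433, -0.559]
ft_force: [0.4, 0.4, -0.4]
gripper_width: 0.298
```

>>> {"fn": "servo_tool", "kwargs": {
  "commands": [
    [0,0,0,0,0,0,30],
    [0,0,0,-0.1,0,0,30],
    [0,0,0,-0.25,0,0,30],
    [0,0,0,-0.3,0,0,30],
    [0,0,0,-0.3,0,0,30]
  ]
}}

```text
t: 6.0
ee_pos: [0.4359, -0.4129, 0.2313]
tool_rot: [0.434, 0.559, 0.432, -0.559]
ft_force: [0.1, 0.1, -0.1]
gripper_width: 0.295
```

```bash
python3 - <<'E'
from h import *
from cell import ctrl
planst([-.081,-.165,.22],np.pi/2)
n="wrist"
d=ctrl.snapshot(n);np.savez(f"pics/{n}3.npz",K=d["intrinsics"],R=d["R"],t=d["t"])
cv2.imwrite(f"pics/{n}3.png",cv2.resize(d["color"][:,:,::-1],None,fx=1.4,fy=1.4))
E
```

```text
t 6.0 ee [ 0.4359 -0.4129  0.2313] st [ 0.0006 -0.2521  0.2313] F [ 0.0794  0.1138 -0.0997] g 0.2949010127048454
rot [ 0.7465 -0.0002 -0.0016] deg 89.57900778733712 shift [ 0.0547 -0.4114 -0.4326]
```

View pics/wrist3.png

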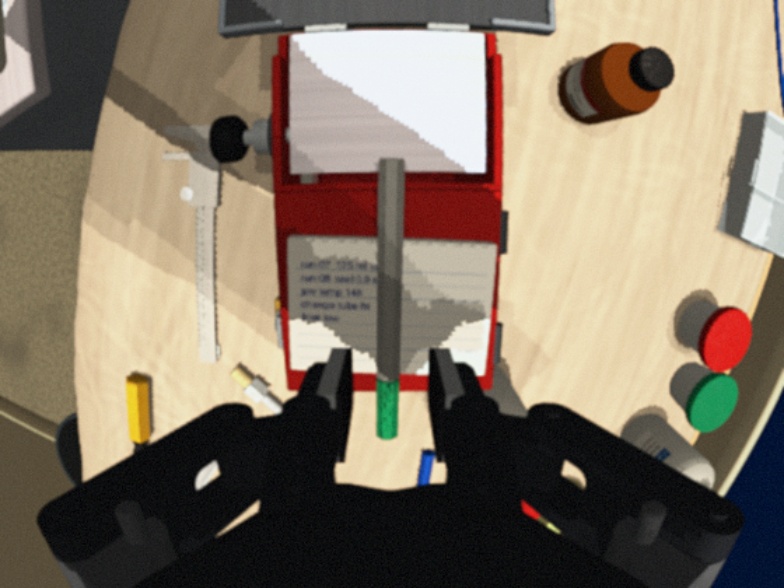

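The marker lies flat across the middle of the pad, from (390,160) to (388,437). Before turning the wrist I'll check its joint range.

```bash
python3 - <<'E'
from h import *
from cell import ctrl
print(ctrl.sense()["joints"])
print(fish("wrist3",(390,160),.148)[1],fish("wrist3",(388,437),.148)[1],"knob",fish("wrist3",(229,139),.123)[1])
print(fish("wrist3",(262,136),.123)[1])
E
```

```text
[-0.8979  0.3508  0.0953  1.3144  0.      0.9261]
[ 0.0016 -0.1782  0.148 ] [-0.0005 -0.3171  0.148 ] knob [-0.0809 -0.1629  0.123 ]
[-0.0629 -0.1628  0.123 ]
```

>>> {"fn": "servo_tool", "kwargs": {
  "commands": [
    [-0.377,0,0,0,-0.41,-0.435,60],
    [-0.377,0,0,0,-0.41,-0.435,60],
    [-0.377,0,0,0,-0.41,-0.435,60],
    [-0.377,0,0,0,-0.41,-0.435,60],
    [-0.377,0,0,0,-0.41,-0.435,60],
    [-0.377,0,0,0,-0.41,-0.435,60],
    [-0.377,0,0,0,-0.41,-0.435,60]
  ]
}}

```text
t: 6.75
ee_pos: [0.3776, -0.3071, 0.2286]
tool_rot: [0.614, 0.35, 0.615, -0.349]
ft_force: [0.1, -0.5, 0.2]
gripper_width: 0.598
```

>>> {"fn": "servo_tool", "kwargs": {
  "commands": [
    [-0.377,0,0,0,0,0,60],
    [-0.377,0,0,0,0,0,60],
    [-0.377,0,0,0,0,0,60],
    [-0.377,0,0,0,0,0,60],
    [-0.377,0,0,0,0,0,60],
    [-0.377,0,0,0,0,0,60],
    [-0.377,0,0,0,0,0,60]
  ]
}}

```text
t: 7.45
ee_pos: [0.3777, -0.3074, 0.229]
tool_rot: [0.701, 0.087, 0.702, -0.086]
ft_force: [1.0, -0.4, -0.8]
gripper_width: 0.6
```

```bash
python3 - <<'E'
from h import *
from cell import ctrl
planst([-.081,-.164,.128],np.pi/2)
n="wrist"
d=ctrl.snapshot(n);np.savez(f"pics/{n}4.npz",K=d["intrinsics"],R=d["R"],t=d["t"])
cv2.imwrite(f"pics/{n}4.png",cv2.resize(d["color"][:,:,::-1],None,fx=1.4,fy=1.4))
E
```

```text
t 7.45 ee [ 0.3777 -0.3074  0.229 ] st [-0.0815 -0.1639  0.229 ] F [ 1.0131 -0.4053 -0.7775] g 0.6004287873617051
rot [-0.0001 -0.0006 -0.0004] deg 0.08313409862369209 shift [ 0.5049 -0.0007  0.0032]
```

View pics/wrist4.png

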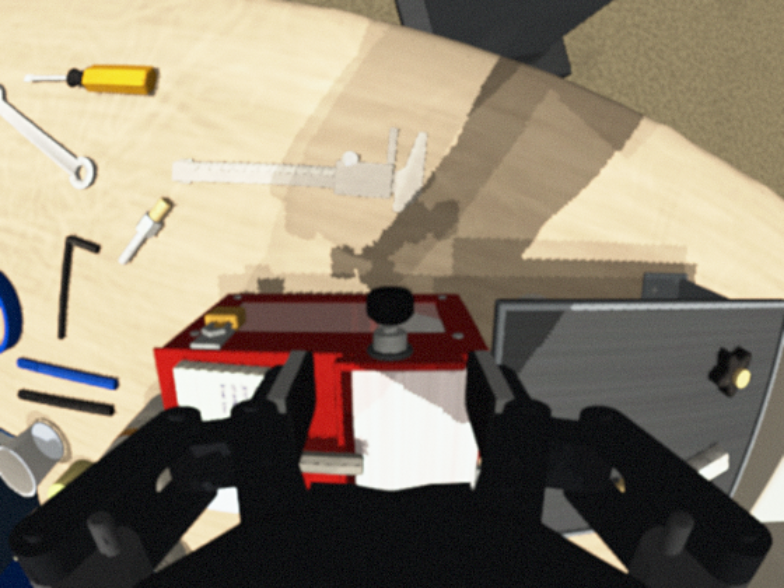

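The jaws straddle the knob at (390,305) symmetrically. I'll descend, grip it, then check.

>>> {"fn": "servo_tool", "kwargs": {
  "commands": [
    [0,0,0,0.2,0,0.003,54],
    [0,0,0,0.4,0,0.003,54],
    [0,0,0,0.52,0,0.003,54],
    [0,0,0,0.52,0,0.003,54],
    [0,0,0,0.52,0,0.003,0],
    [0,0,0,0.52,0,0.003,0],
    [0,0,0,0.52,0,0.003,0],
    [0,0,0,0.52,0,0.003,0]
  ],
  "newtons": 80
}}

```text
t: 8.3
ee_pos: [0.379, -0.308, 0.1272]
tool_rot: [0.702, 0.086, 0.701, -0.087]
ft_force: [-1.2, 4.6, 7.6]
gripper_width: 0.254
```

```bash
python3 - <<'E'
from h import *
from cell import ctrl
planst([-.0955,-.164,.125],np.pi/2)
print(toolR(ctrl.sense()["tool_rot"]).as_matrix())
n="scene"
d=ctrl.snapshot(n)
cv2.imwrite(f"pics/{n}4.png",cv2.resize(d["color"][165:340,160:370,::-1],None,fx=3.4,fy=3.4))
E
```

```text
t 8.3 ee [ 0.379  -0.308   0.1272] st [-0.0801 -0.1642  0.1272] F [-1.2223  4.5529  7.5926] g 0.25407307402491675
rot [0.0005 0.0009 0.0004] deg 0.1370783946838613 shift [ 0.0107  0.0011 -0.0768]
[[ 0.0017  0.2424  0.9702]
 [-0.0014  0.9702 -0.2424]
 [-1.     -0.0009  0.002 ]]
```

View pics/scene4.png

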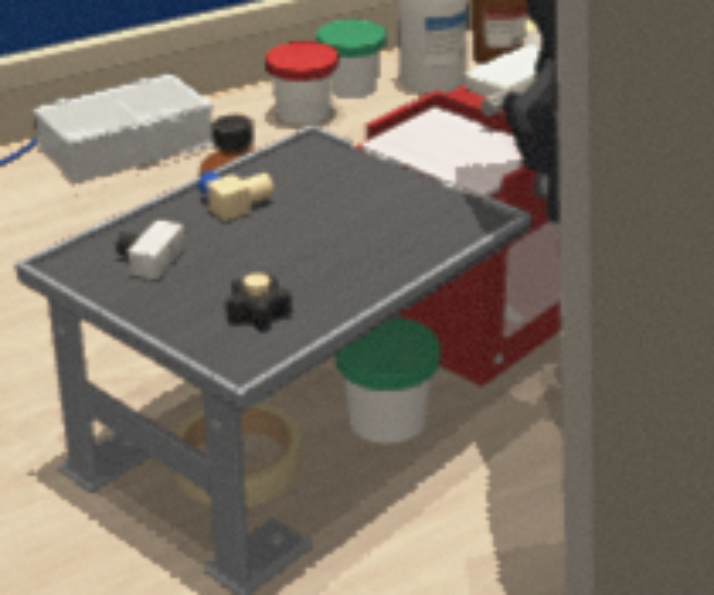

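>>> {"fn": "servo_tool", "kwargs": {
  "commands": [
    [0,0,0,0,0,-0.02,0],
    [0,0,0,0,0,-0.04,0],
    [0,0,0,0,0,-0.055,0],
    [0,0,0,0,0,-0.06,0],
    [0,0,0,0,0,-0.065,0],
    [0,0,0,0,0,-0.065,0],
    [0,0,0,0,0,-0.065,0]
  ]
}}

```text
t: 9.05
ee_pos: [0.3679, -0.3052, 0.1273]
tool_rot: [0.704, 0.086, 0.7, -0.087]
ft_force: [9.1, 2.8, 1.7]
gripper_width: 0.254
```

```bash
python3 - <<'E'
from h import *
from cell import ctrl
planst([-.0955,-.164,.125],np.pi/2)
n="scene"
d=ctrl.snapshot(n)
cv2.imwrite(f"pics/{n}5.png",cv2.resize(d["color"][165:340,160:370,::-1],None,fx=3.4,fy=3.4))
n="wrist"
d=ctrl.snapshot(n)
cv2.imwrite(f"pics/{n}5.png",cv2.resize(d["color"][:,:,::-1],None,fx=1.4,fy=1.4))
E
```

```text
t 9.05 ee [ 0.3679 -0.3052  0.1273] st [-0.0915 -0.1643  0.1273] F [9.0572 2.8408 1.6624] g 0.25436870578570536
rot [0.0008 0.0027 0.0003] deg 0.33367024673850665 shift [ 0.0114  0.0013 -0.02  ]
```

View pics/scene5.png

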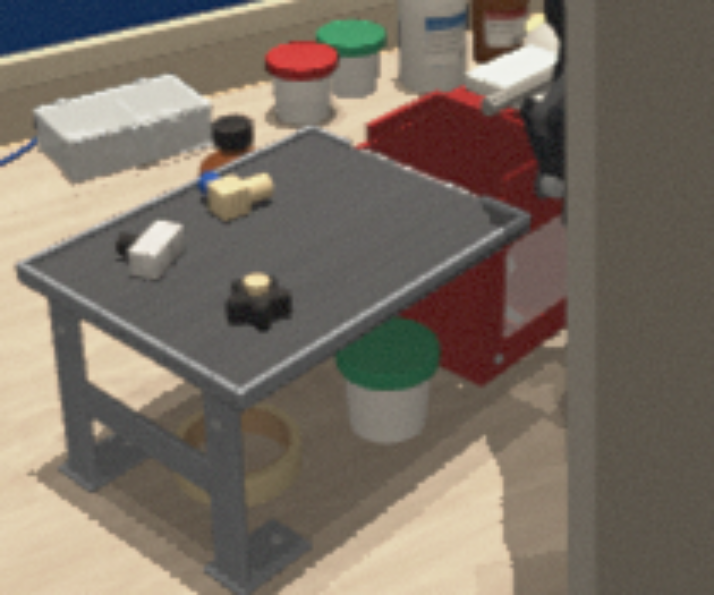

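View pics/wrist5.png

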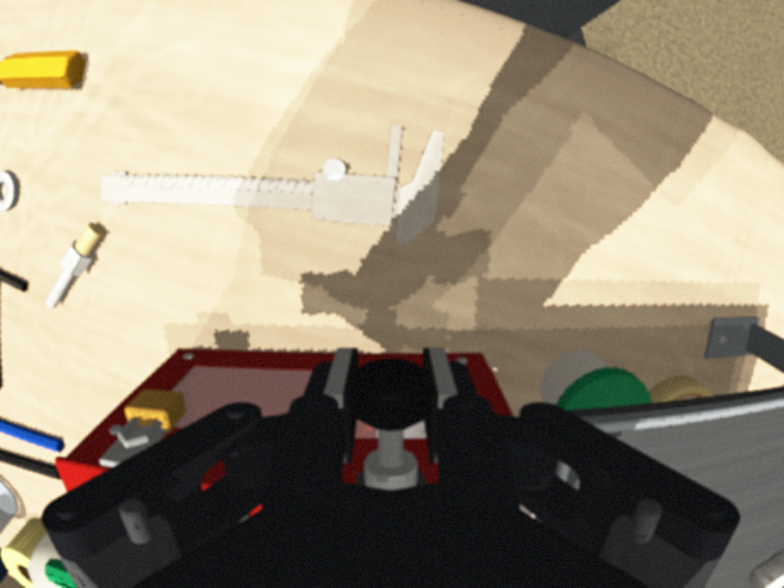

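The scene view shows the flap gone from the mouth at about (450,160), so it is open. I'll let the knob go back in, release it and rise.

>>> {"fn": "servo_tool", "kwargs": {
  "commands": [
    [0,0,0,0,0,0.03,0],
    [0,0,0,0,0,0.055,0],
    [0,0,0,0,0,0.06,0],
    [0,0,0,0,0,0.06,54],
    [0,0,0,0,0,0.06,54],
    [0,0,0,0,0,0.06,54],
    [0,0,0,-0.2,0,0.06,54],
    [0,0,0,-0.4,0,0.06,54]
  ]
}}

```text
t: 9.95
ee_pos: [0.3769, -0.307, 0.2062]
tool_rot: [0.701, 0.087, 0.703, -0.086]
ft_force: [0.4, -0.7, 0.1]
gripper_width: 0.538
```

>>> {"fn": "servo_tool", "kwargs": {
  "commands": [
    [0,0,0,-0.2,0,0,70],
    [0,0,0,-0.2,0.4,0.3,70],
    [0,0,0,-0.2,0.8,0.3,70],
    [0,0,0,-0.2,0.8,0.3,70],
    [0,0,0,-0.2,0.8,0.3,70],
    [0,0,0,-0.2,0.8,0.3,70],
    [0,0,0,-0.2,0.8,0.3,70]
  ]
}}

```text
t: 10.65
ee_pos: [0.4746, -0.1666, 0.2458]
tool_rot: [0.702, 0.086, 0.702, -0.086]
ft_force: [0.4, -0.2, -1.2]
gripper_width: 0.704
```

```bash
python3 - <<'E'
from h import *
from cell import ctrl
planst([.034,.055,.22],np.pi/2+.43)
print(ctrl.sense()["joints"])
for n in ["wrist","top"]:
  d=ctrl.snapshot(n);np.savez(f"pics/{n}6.npz",K=d["intrinsics"],R=d["R"],t=d["t"])
  im=d["color"][:,:,::-1]
  im=im[135:260,155:365] if n=="top" else im
  cv2.imwrite(f"pics/{n}6.png",cv2.resize(im,None,fx=3.8 if n=="top" else 1.4,fy=3.8 if n=="top" else 1.4))
E
```

```text
t 10.65 ee [ 0.4746 -0.1666  0.2458] st [-0.0219 -0.0038  0.2458] F [ 0.4489 -0.1841 -1.173 ] g 0.7035275245426584
rot [-0.2041 -0.0001  0.0002] deg 24.497963949219603 shift [0.129  0.2934 0.28  ]
[-0.5043  0.1808 -0.1005  1.2895 -0.0004 -0.2609]
```

View pics/wrist6.png

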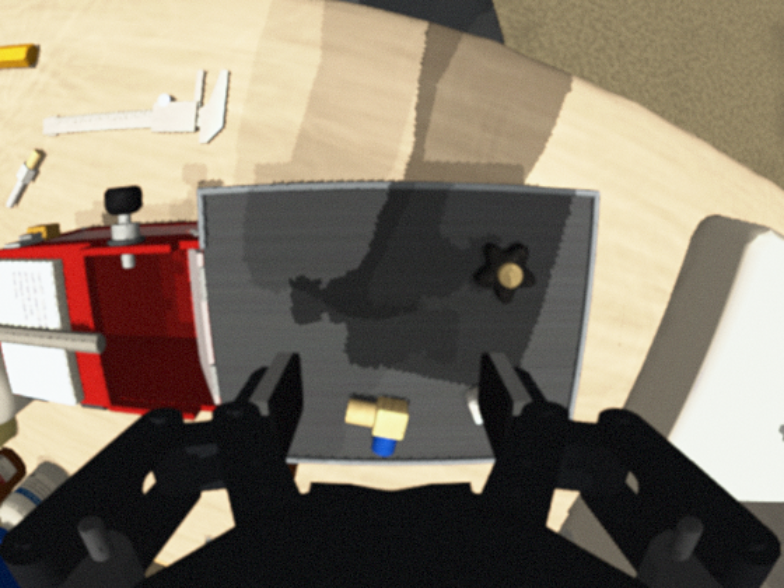

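View pics/top6.png

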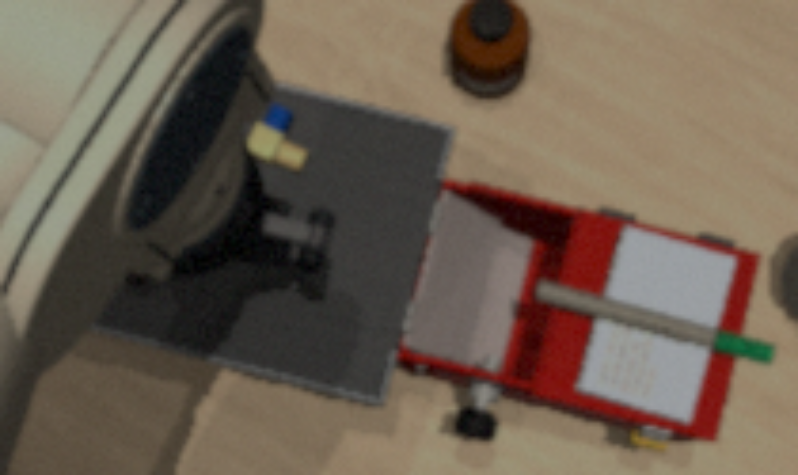

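The flap is open, the knob is back in at wrist (123,200), and the marker is still on the pad. Now I'll move above the tee.

>>> {"fn": "servo_tool", "kwargs": {
  "commands": [
    [-0.204,0,0,0.05,0.293,0.28,70],
    [-0.204,0,0,0.1,0.293,0.28,70],
    [-0.204,0,0,0.1,0.293,0.28,70],
    [-0.204,0,0,0.1,0.293,0.28,70],
    [-0.204,0,0,0.1,0.293,0.28,70],
    [-0.204,0,0,0.1,0.293,0.28,70]
  ]
}}

```text
t: 11.35
ee_pos: [0.5426, -0.1244, 0.2263]
tool_rot: [0.704, -0.063, 0.704, 0.063]
ft_force: [0.1, -0.3, -0.0]
gripper_width: 0.703
```

```bash
python3 - <<'E'
from h import *
from cell import ctrl
planst([.034,.055,.152],np.pi/2+.43)
for n in ["wrist"]:
  d=ctrl.snapshot(n);np.savez(f"pics/{n}7.npz",K=d["intrinsics"],R=d["R"],t=d["t"])
  im=d["color"][:,:,::-1]
  cv2.imwrite(f"pics/{n}7.png",cv2.resize(im,None,fx=1.4,fy=1.4))
E
```

```text
t 11.35 ee [ 0.5426 -0.1244  0.2263] st [0.0339 0.0536 0.2263] F [ 0.0965 -0.3144 -0.0119] g 0.7032219539596806
rot [-0.0029  0.0002  0.0002] deg 0.3538496063363021 shift [0.3717 0.0063 0.003 ]
```

View pics/wrist7.png

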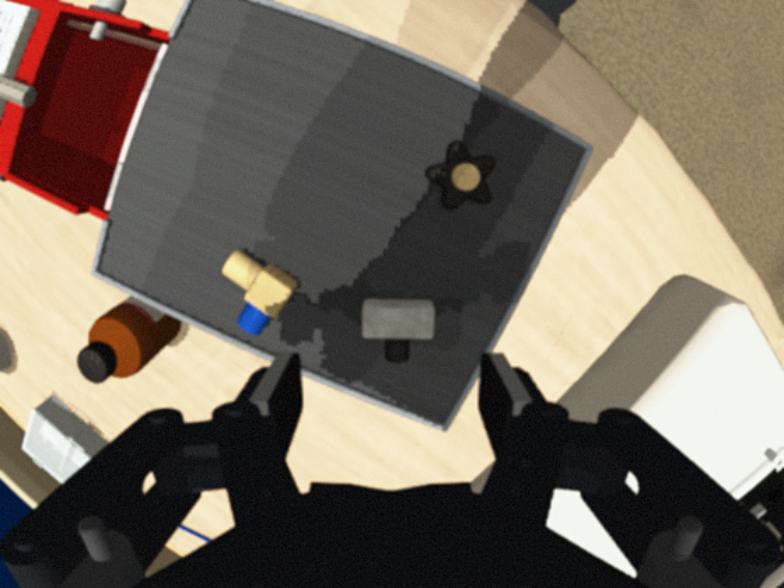

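```bash
python3 - <<'E'
from h import *
a=fish("wrist7",(362,301),.146)[1];b=fish("wrist7",(432,301),.146)[1];print(a,b,np.hypot(*(a-b)[:2]))
# top face rows approx 301..? front face
c=fish("wrist7",(398,343),.134);print("port base",c[1]); e=fish("wrist7",(397,360),.138);print("port tip",e[1])
d=fish("wrist7",(397,312),.146);print("top centre guess",d[1]); plan(d[0],down(np.pi/2+np.arctan2(-(b-a)[0],(b-a)[1])))
print("elbow right",fish("wrist7",(296,285),.14)[1],"jaw line?",fish("wrist7",(434,320),.146)[1],fish("wrist7",(362,320),.146)[1])
E
```

```text
[0.0313 0.0393 0.146 ] [0.0181 0.0686 0.146 ] 0.032116367767041354
port base [0.0474 0.065  0.134 ]
port tip [0.0545 0.0677 0.138 ]
top centre guess [0.0295 0.0561 0.146 ]
t 11.4 ee [ 0.5426 -0.1243  0.2263] st [0.0339 0.0538 0.2263] F [-0.8496  0.1739  0.6163] g 0.700770180617941
rot [0.0005 0.0003 0.0002] deg 0.07144262925774156 shift [ 0.4017  0.0201 -0.0153]
elbow right [0.0388 0.0079 0.14  ] jaw line? [0.026  0.0735 0.146 ] [0.0397 0.043  0.146 ]
```

>>> {"fn": "servo_tool", "kwargs": {
  "commands": [
    [-0.002,0,0,0,0.012,0.004,58],
    [-0.002,0,0,0.12,0.012,0.004,58],
    [-0.002,0,0,0.28,0.012,0.004,58],
    [-0.002,0,0,0.364,0.012,0.004,58],
    [-0.002,0,0,0.364,0.012,0.004,58]
  ],
  "newtons": 25
}}

```text
t: 11.9
ee_pos: [0.5423, -0.1207, 0.1513]
tool_rot: [0.703, -0.065, 0.705, 0.066]
ft_force: [-0.1, 0.4, 0.6]
gripper_width: 0.579
```

```bash
python3 - <<'E'
from h import *
from cell import ctrl
planst([.034,.055,.152],np.pi/2+.43)
d=ctrl.snapshot("wrist");im=d["color"][:,:,::-1]
cv2.imwrite("pics/wrist8.png",cv2.resize(im,None,fx=1.4,fy=1.4))
E
```

```text
t 11.9 ee [ 0.5423 -0.1207  0.1513] st [0.0327 0.0572 0.1513] F [-0.1408  0.3534  0.5871] g 0.5786371445550909
rot [ 0.0008 -0.0013 -0.0008] deg 0.20840515581587082 shift [-0.0034 -0.0126  0.0013]
```

View pics/wrist8.png

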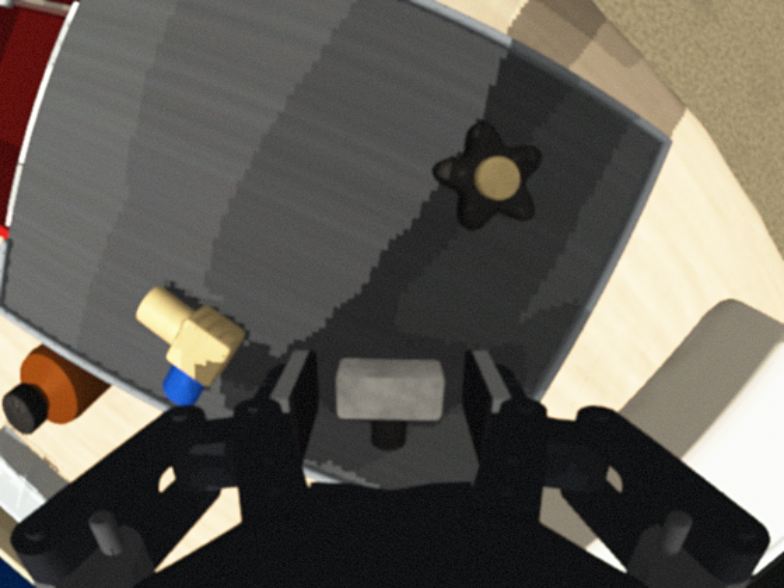

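The tee sits centred between the jaws at (390,390), and the elbow is clear of the left finger. I'll close lightly.

>>> {"fn": "servo_tool", "kwargs": {
  "commands": [
    [0,0,0,-0.008,0,0,58],
    [0,0,0,-0.008,0,0,45],
    [0,0,0,-0.008,0,0,30],
    [0,0,0,-0.008,0,0,30],
    [0,0,0,-0.008,0,0,30],
    [0,0,0,-0.008,0,0,30]
  ],
  "newtons": 25
}}

```text
t: 12.55
ee_pos: [0.544, -0.1212, 0.1562]
tool_rot: [0.705, -0.066, 0.703, 0.065]
ft_force: [-1.0, -0.9, 6.7]
gripper_width: 0.387
```

```bash
python3 - <<'E'
from h import *
planst([-.005,.04,.153],np.pi/2)
planst([0.0,.045,.153],np.pi/2)
E
```

```text
t 12.55 ee [ 0.544  -0.1212  0.1562] st [0.0344 0.057  0.1562] F [-1.0082 -0.9207  6.6903] g 0.3867325307837021
rot [0.2065 0.0012 0.0005] deg 24.77506857295485 shift [ 0.0153  0.0053 -0.2148]
t 12.55 ee [ 0.544  -0.1212  0.1562] st [0.0344 0.057  0.1562] F [-1.0082 -0.9207  6.6903] g 0.3867325307837021
rot [0.2065 0.0012 0.0005] deg 24.77506857295485 shift [ 0.0154  0.0175 -0.1817]
```

>>> {"fn": "servo_tool", "kwargs": {
  "commands": [
    [0,0,0,-0.01,0.01,-0.04,30],
    [0.03,0,0,-0.01,0.015,-0.09,30],
    [0.08,0,0,-0.01,0.015,-0.14,30],
    [0.13,0,0,-0.01,0.015,-0.19,30],
    [0.17,0,0,-0.01,0.015,-0.2,30],
    [0.206,0,0,-0.01,0.015,-0.2,30],
    [0.206,0,0,-0.01,0.015,-0.2,30]
  ]
}}

```text
t: 13.25
ee_pos: [0.5031, -0.1254, 0.157]
tool_rot: [0.702, 0.087, 0.702, -0.087]
ft_force: [-0.2, 1.0, -1.1]
gripper_width: 0.386
```

```bash
python3 - <<'E'
from h import *
from cell import ctrl
planst([-.006,-.075,.155],np.pi/2)
d=ctrl.snapshot("wrist");im=d["color"][:,:,::-1]
cv2.imwrite("pics/wrist9.png",cv2.resize(im,None,fx=1.4,fy=1.4))
E
```

```text
t 13.25 ee [ 0.5031 -0.1254  0.157 ] st [-0.0042  0.043   0.157 ] F [-0.1566  0.9883 -1.1112] g 0.3864015967235077
rot [-0.0001  0.0001  0.    ] deg 0.017217311774641184 shift [ 0.01   -0.5901 -0.0088]
```

View pics/wrist9.png

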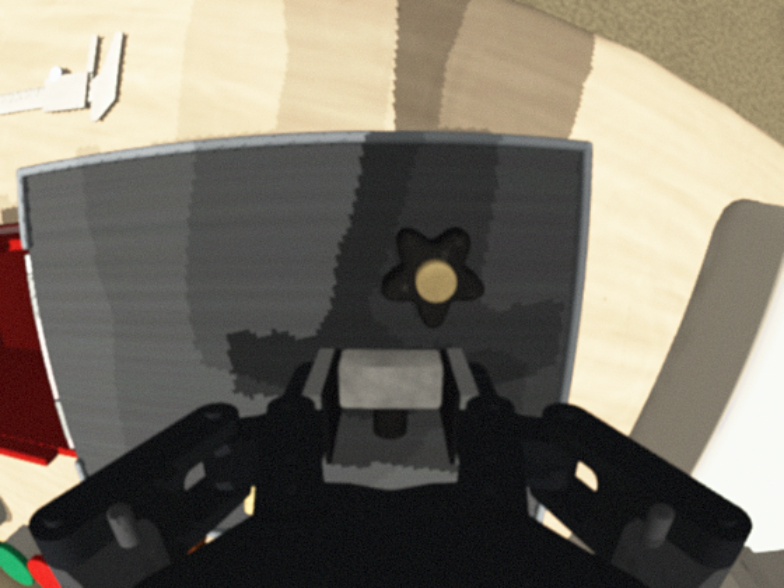

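>>> {"fn": "servo_tool", "kwargs": {
  "commands": [
    [0,0,0,0.005,-0.1,-0.004,30],
    [0,0,0,0.005,-0.25,-0.008,30],
    [0,0,0,0.005,-0.4,-0.008,30],
    [0,0,0,0.005,-0.52,-0.008,30],
    [0,0,0,0.005,-0.59,-0.008,30],
    [0,0,0,0.005,-0.59,-0.008,30],
    [0,0,0,0.005,-0.59,-0.008,30]
  ]
}}

```text
t: 14.0
ee_pos: [0.4735, -0.2404, 0.1562]
tool_rot: [0.702, 0.086, 0.702, -0.087]
ft_force: [-1.4, -3.2, 4.6]
gripper_width: 0.39
```

>>> {"fn": "servo_tool", "kwargs": {
  "commands": [
    [0,0,0,0,0,0,42],
    [0,0,0,0,0,0,50],
    [0,0,0,0,0,0,55],
    [0,0,0,-0.1,0,0,55],
    [0,0,0,-0.25,0,0,55],
    [0,0,0,-0.25,0,0,30],
    [0,0,0,-0.25,0.1,0,0],
    [0,0,0,-0.25,0.25,0,0]
  ]
}}

```text
t: 14.8
ee_pos: [0.4855, -0.1911, 0.2052]
tool_rot: [0.702, 0.087, 0.702, -0.087]
ft_force: [0.1, -0.3, -0.8]
gripper_width: 0.044
```

```bash
python3 - <<'E'
from h import *
from cell import ctrl
planst([-.006,-.035,.155],np.pi/2)
d=ctrl.snapshot("wrist");im=d["color"][:,:,::-1]
np.savez("pics/wrist10.npz",K=d["intrinsics"],R=d["R"],t=d["t"])
cv2.imwrite("pics/wrist10.png",cv2.resize(im,None,fx=1.4,fy=1.4))
E
```

```text
t 14.8 ee [ 0.4855 -0.1911  0.2052] st [-0.0053 -0.0249  0.2052] F [ 0.1329 -0.2771 -0.7928] g 0.04445997779039742
rot [-0.0002 -0.0001 -0.    ] deg 0.03195324548428408 shift [ 0.251  -0.0503 -0.0035]
```

View pics/wrist10.png

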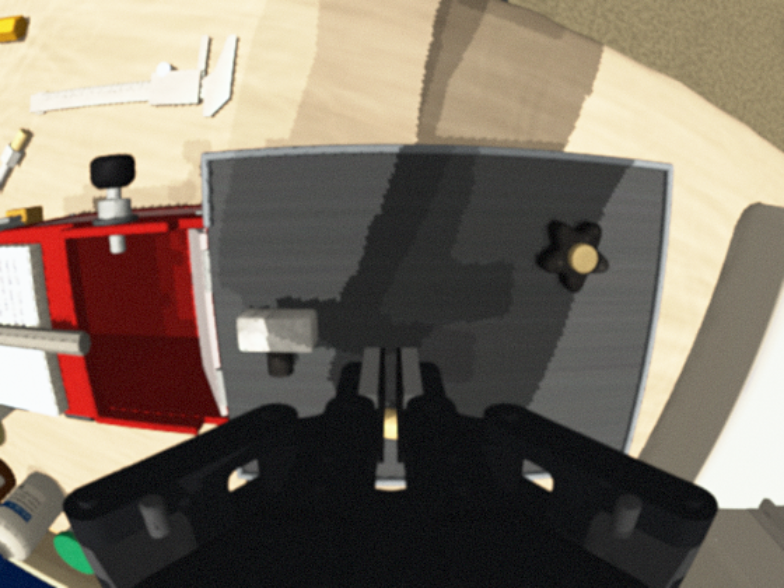

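```bash
python3 - <<'E'
from h import *
for q in [(238,311),(316,311),(316,345),(240,352)]: print(fish("wrist10",q,.146 if q[1]<320 else .146)[1])
E
```

```text
[-0.0156 -0.0889  0.146 ]
[-0.0158 -0.0545  0.146 ]
[-0.0006 -0.0553  0.146 ]
[ 0.0033 -0.09    0.146 ]
```

>>> {"fn": "servo_tool", "kwargs": {
  "commands": [
    [0,0,0,0.1,0,0,0],
    [0,0,0,0.2,0,0,0],
    [0,0,0,0.24,0,0,0],
    [0,0,0,0.24,0,0,0]
  ]
}}

```text
t: 15.25
ee_pos: [0.485, -0.1906, 0.1565]
tool_rot: [0.701, 0.087, 0.703, -0.086]
ft_force: [0.4, 0.0, 0.4]
gripper_width: -0.0
```

>>> {"fn": "servo_tool", "kwargs": {
  "commands": [
    [0,0,0,0,-0.04,0,0],
    [0,0,0,0,-0.08,0,0],
    [0,0,0,0,-0.12,0,0],
    [0,0,0,0,-0.16,0,0],
    [0,0,0,0,-0.2,0,0],
    [0,0,0,0,-0.23,0,0],
    [0,0,0,0,-0.23,0,0]
  ]
}}

```text
t: 15.95
ee_pos: [0.4743, -0.2367, 0.158]
tool_rot: [0.702, 0.086, 0.702, -0.087]
ft_force: [0.2, 0.7, 0.9]
gripper_width: 0.002
```

```bash
python3 - <<'E'
from h import *
from cell import ctrl
planst([-.006,-.11,.155],np.pi/2)
d=ctrl.snapshot("wrist");im=d["color"][:,:,::-1]
cv2.imwrite("pics/wrist11.png",cv2.resize(im,None,fx=1.4,fy=1.4))
E
```

```text
t 15.95 ee [ 0.4743 -0.2367  0.158 ] st [-0.005  -0.0719  0.158 ] F [0.1605 0.6826 0.8524] g 0.0015129949652767426
rot [0.0001 0.0003 0.0001] deg 0.04312708326838536 shift [ 0.015  -0.1907 -0.0048]
```

View pics/wrist11.png

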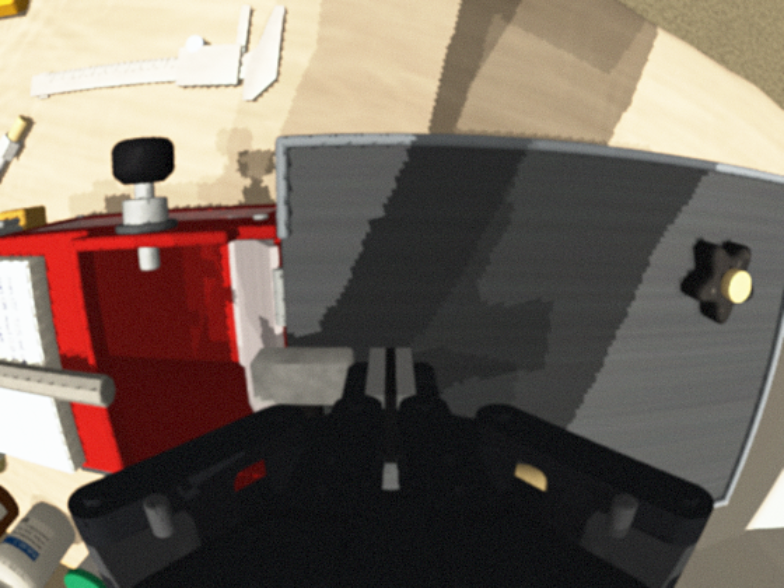

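The tee at (300,375) is being pushed squarely over the edge. I'll keep pushing.

>>> {"fn": "servo_tool", "kwargs": {
  "commands": [
    [0,0,0,0,-0.04,0,0],
    [0,0,0,0,-0.08,0,0],
    [0,0,0,0,-0.12,0,0],
    [0,0,0,0,-0.16,0,0],
    [0,0,0,0,-0.19,0,0],
    [0,0,0,0,-0.21,0,0],
    [0,0,0,0,-0.21,0,0],
    [0,0,0,0,-0.21,0,0]
  ]
}}

```text
t: 16.8
ee_pos: [0.4641, -0.2764, 0.1576]
tool_rot: [0.702, 0.086, 0.702, -0.086]
ft_force: [0.3, 0.2, -0.1]
gripper_width: -0.001
```

```bash
python3 - <<'E'
from h import *
from cell import ctrl
planst([-.006,-.11,.155],np.pi/2)
d=ctrl.snapshot("wrist");im=d["color"][:,:,::-1]
cv2.imwrite("pics/wrist12.png",cv2.resize(im,None,fx=1.4,fy=1.4))
E
```

```text
t 16.8 ee [ 0.4641 -0.2764  0.1576] st [-0.0053 -0.1129  0.1576] F [ 0.3444  0.2218 -0.0602] g -0.0006834351042316881
rot [ 0.0004 -0.0001 -0.0001] deg 0.05161758797871061 shift [ 0.0129  0.0144 -0.0037]
```

View pics/wrist12.png

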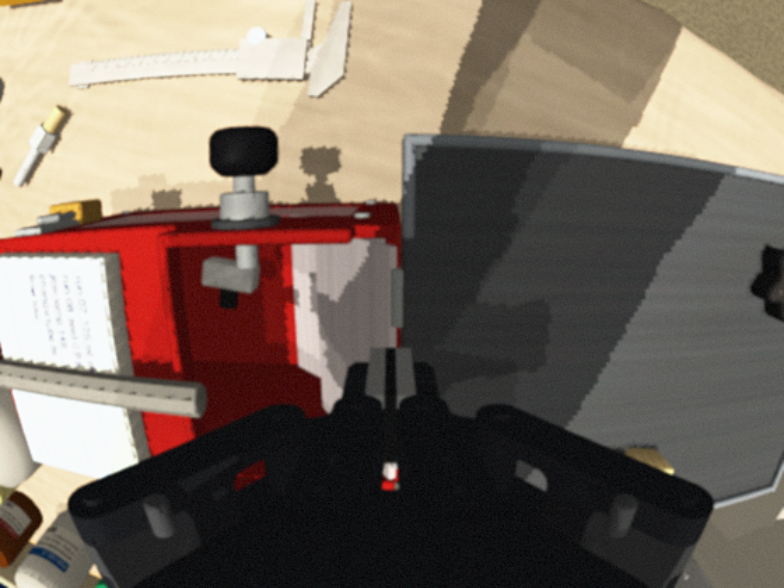

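The tee is in the box at (230,275). I'll retreat upwards and look from all the cameras.

>>> {"fn": "servo_tool", "kwargs": {
  "commands": [
    [0,0,0,-0.2,0.1,0,0],
    [0,0,0,-0.4,0.2,0,0],
    [0,0,0,-0.4,0.4,-0.2,0],
    [0,0,0,-0.4,0.6,-0.5,0],
    [0,0,0,-0.4,0.8,-0.7,0],
    [0,0,0,-0.4,0.9,-0.8,0],
    [0,0,0,-0.4,0.9,-0.8,0],
    [0,0,0,-0.4,0.9,-0.8,0]
  ]
}}

```text
t: 17.65
ee_pos: [0.3517, -0.0615, 0.2383]
tool_rot: [0.703, 0.085, 0.701, -0.086]
ft_force: [0.2, -1.2, 0.5]
gripper_width: 0.001
```

```bash
python3 - <<'E'
from h import *
from cell import ctrl
planst([-.006,-.11,.155],np.pi/2)
for n in ["scene","top"]:
  d=ctrl.snapshot(n);im=d["color"][:,:,::-1]
  im=im[135:260,155:365] if n=="top" else im[165:340,160:370]
  k=3.8 if n=="top" else 3.4
  cv2.imwrite(f"pics/{n}13.png",cv2.resize(im,None,fx=k,fy=k))
E
```

```text
t 17.65 ee [ 0.3517 -0.0615  0.2383] st [-0.1666  0.0682  0.2383] F [ 0.2388 -1.2304  0.4899] g 0.0011863149373024815
rot [0.0018 0.0008 0.0001] deg 0.23295301063513077 shift [ 0.4179 -0.8938  0.799 ]
```

View pics/scene13.png

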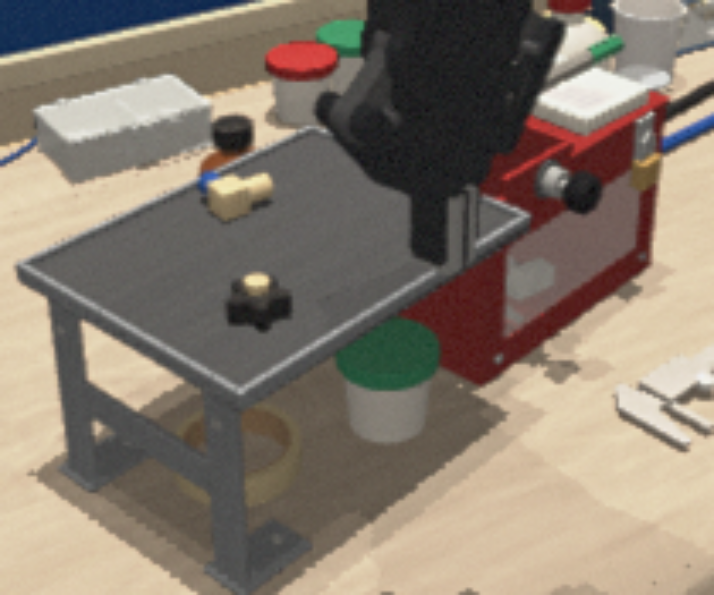

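View pics/top13.png

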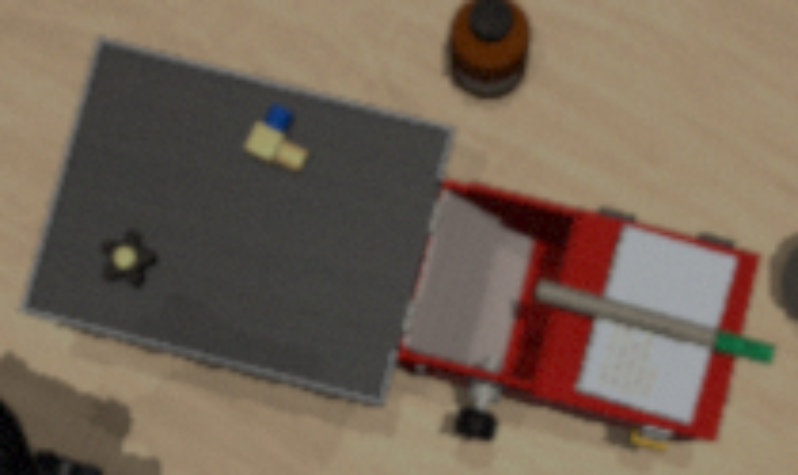

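The tee shows through the window at scene (530,278). The good parts haven't moved, the knob is in, the flap is open and the marker is on the pad. One last check on the marker, then I hand in.

```bash
python3 - <<'E'
from h import *
from cell import ctrl
a=unproj(T,tz((539,291)),.148);b=unproj(T,tz((773,352)),.148)
c=np.mean([unproj(T,tz(q),.142) for q in [(622,225),(740,256),(693,424),(578,387)]],axis=0)
m=(a+b)/2;print(np.hypot(*(a-b)[:2]),np.hypot(*(m-c)[:2]))
if np.hypot(*(m-c)[:2])<.02: print(ctrl.sign_off(),ctrl.sense()["t"])
E
```

```text
0.1380522821467716 0.002249302339509336
the job is handed in; nothing more can be done
the job is handed in; nothing more can be done
```

The job is done and handed in at about 17.8 s of the 66 s limit. The hand-in gave no verdict.

- **Marker:** I laid it flat across the note pad. In the last top picture its centre is about 2 mm from the pad's centre; its length measured 138 mm against the given 140 mm.
- **Flap and knob:** I gripped the knob and pulled it out until the flap dropped (about 9 N at the end). I then guided it most of the way back before letting go, rather than releasing it at full pull. The last pictures show the flap open and the knob back in.
- **Tee:** I gripped it lightly and dragged it along the ledge between the star knob and the elbow. I let go just short of the edge and pushed it over with the closed fingers. It lies in the red box, visible through the window. It stayed at ledge level throughout, apart from perhaps a millimetre while gripped.
- **Other parts:** The elbow, star knob and amber bottle show no shift in the final pictures. I saw no shift of the calliper or squeeze bottle either, but neither was fully in the last views. At hand-in the arm was clear of everything.

**Disagreements:** the wrist camera and the other two cameras differed by up to about 5 mm. When I closed on the marker, the knob and the tee, the tool was pushed up by 5 to 8 N. No other check failed.

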